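Load the drying box and set it to dry

ROBOT

A 7-joint arm with a two-finger parallel gripper is mounted at the origin on the work surface. World frame = base frame: x ahead of the robot, y to its left, z up, the work surface at z = 0. Lengths are in m, angles in rad, forces in N, time in s.
With the tool pointing down it reaches from about 0.4 to 0.9 m from the base axis. Payload 5.5 kg.
Tool frame: the origin (TCP) lies midway between the tips of the shut fingers; the grasp point (between the pads) lies 19 mm behind it (manip.grip_depth is the distance from the TCP to the grasp point, in m); z points along the fingers, x is the direction in which the jaws open and shut, and the axes are right-handed (so a half turn about z gives the same grasp; the last joint's range is limited). The gripper opens to 92 mm and grips with 3 to 60 N. Pads are 19 mm wide; open, the fingers measure 130 mm over their backs; the gripper's body (75 mm by 190 mm) begins 47 mm behind the grasp point.
Start: joints at [0.263, 0.501, -0.427, 1.55, 0.221, 1.138, -0.21], TCP at [0.65, 0, 0.227] pointing down, gripper open.
Joint ranges: [-2.88, 2.88], [-0.31, 2.03], [-1.54, 1.56], [0.2, 2.42], [-1.41, 4.55], [0.19, 2.02], [-2.57, 2.57]. Speed limits (rad/s): [2.57, 2.57, 3.14, 3.14, 3.14, 3.14, 3.14].

INTERFACE

Orientations are given as a unit quaternion [x, y, z, w].
In Python, from bench import manip, effector, viewer gives the robot as it stands. Calls block until the motion is done:
- manip.move_pose(position, orientation): joint-space move of the TCP to a pose.
- manip.servo_line(position, ori=None, vel=0.15): straight line of the TCP; ori=None keeps the orientation; vel is the mean speed in m/s.
- manip.movej(angles): joint-space move.
- effector.open_jaws() and effector.close(f_grip=None): open the fingers fully, or close them until they stop; f_grip is the grip in N (None keeps the last).
- manip.sleep(seconds).
- manip.solve_ik(position, orientation): joint angles nearest the present ones, or None.
- viewer.get_image(name): name is "scene" or "side" or "wrist"; returns the picture (400x640x3 uint8, red, green, blue); there is no depth.
- viewer.get_calibration(name): a dict with "vfov" (degrees; the focal length in pixels is half the picture's height over the tangent of half this angle, whatever the lens; pixels are square), "cx", "cy" (the principal point, pixels), "dist_coeffs" ([k1, k2, p1, p2, k3] as OpenCV has them; the pictures are not rectified), "eye" and "attitude" of the camera in the world. Camera axes: x right, y down, z forward; pixel columns grow to the right and rows downward; lengths in m; the calibration is good to about 2 mm. A picture is of the moment at which its call begins: read the wrist's pose just before it. get_calibration takes no time and is no camera call; for the wrist camera it gives the pose at the moment of the call.
A pose or a line that the arm cannot do raises manip.PlanningError and nothing moves.
- manip.hand_in(): hands the job in, once; it reports no verdict.
Readings, each from a call of its own:
- manip.current_clock(): time.
- manip.current_q(): joint angles.
- manip.current_joint_velocities(): joint speeds.
- manip.current_tau(): joint torques, N m.
- manip.current_tool_pos(): TCP position.
- manip.current_tcp_rot(): TCP orientation.
- manip.current_force(): force on the tool from outside, world axes, zero at the start.
- manip.current_wrist_torque(): the same for the moment, N m.
- manip.current_finger_gap(): finger opening in m.
Only numpy, scipy, OpenCV 4.12 (cv2) and the standard library are available. Lean on these libraries where they do the work, as an engineer would, in place of code of your own. Each camera call takes 0.05 s, during which the arm holds its last target. There are 200 camera calls.

TASK

Get the stripped steel parts ready for drying: flip the hasp off its staple and swing it back past upright, then raise the lid of the box until it stands about upright, and lay every steel part that is on the bench (channel brackets and hinge arms) flat on the box's floor, none on top of another. Then shut the lid fully, fold the hasp back flat over the staple, and last of all slide the vent shutter from its closed stop to the next click stop, half open. Do not raise the lid while the hasp lies over it, and do not knock over the tin.

Things in the scene. Friction and masses are not known exactly. Their poses are not given: they have to be found in the camera images.
- box_floor (a point): Centre of the inner floor of the drying box, a grey steel box fixed to the bench, 280 x 340 mm and 120 mm high; the inner floor is 50 mm above the bench. In this point's axes: x points from the box's fixed deck to its lid hinge, y along the box's 340 mm length, z up. The inside is 172 (x) by 324 (y) mm and 70 mm deep, walls 8 mm thick; beyond its -x side the box's top is a solid deck 100 mm wide, level with the rim, that carries the hasp's hinge and the vent shutter.
- hasp (a joint): Angle of the hasp, a slotted steel strap 44 mm wide and 78 mm long hinged on the deck, that lies across the edge of the lid with the lid's staple through its slot. 0: flat on the lid, over the staple; it grows as the strap is flipped up and back over the deck; 1.57 stands upright, 2.3 is the stop. Stiff hinge (0.1 N m): it stays where it is left. Turns about the negative y axis of box_floor.
- hasp_bar (a point): Middle of the hasp's pull bar: a round bar 10 mm thick with 50 mm clear between its two arms, parallel to box_floor's y. With the hasp closed it is 100 mm in x from the hasp's hinge axis and 34 mm above it, 40 mm above the lid's top. May be pinched from above and carried round the hinge, turning in the grip.
- hasp_hinge (a point): Point of the hasp's hinge axis, in line with the bar's middle, 137 mm above the bench.
- lid (a joint): Opening angle of the lid, a blue steel plate 178 x 340 x 10 mm, 0.3 kg, over the box's inside. 0: shut; 1.57: upright; 1.7 is the stop. Stiff hinge (0.45 N m): it stays where it is left. Turns about the y axis of box_floor.
- lid_bar (a point): Middle of the lid's handle: a round bar 10 mm thick with 60 mm clear between its posts, parallel to box_floor's y; with the lid shut it is 165 mm towards -x from the hinge axis and 52 mm above it (42 mm above the lid's top). Can be pinched from above and carried round the hinge, turning in the grip.
- lid_hinge (a point): Point of the lid's hinge axis at the far (+x) edge of the box, in line with the handle's middle, 120 mm above the bench.
- shutter (a joint): Travel in m of the vent shutter, an aluminium plate 60 x 100 x 5 mm sliding over the port in the deck, along the +y direction of box_floor. Spring-indexed click stops at 0 (closed), 0.040 (half open) and 0.080 (fully open); about 6 N takes it from one stop to the next, and it snaps to the nearest stop.
- shutter_knob (a point): Point on the axis of the shutter's upright round knob (22 mm diameter, 42 mm high, standing on the middle of the plate), 25 mm above the plate and 17 mm below the knob's top; axes as box_floor. It moves with the shutter.
- channel1 (a point): Channel bracket of bright steel, 100 x 36 x 30 mm, U section lying open side down. Loose, 0.2 to 0.4 kg; may be absent. This point is its centre, half-way up; x runs along its length, z is up as it lies at the start.
- channel2 (a point): A second channel bracket like channel1. Loose, 0.2 to 0.4 kg; may be absent. This point is its centre, half-way up; x runs along its length, z is up as it lies at the start.
- arm1 (a point): Hinge arm of dark steel: a bar 26 mm wide and 28 mm high with a round eye of 34 mm diameter at its -x end, 117 mm long overall. Loose, 0.2 to 0.4 kg; may be absent. This point is its centre, half-way up; x runs along its length, z is up as it lies at the start.
- arm2 (a point): A second hinge arm like arm1. Loose, 0.2 to 0.4 kg; may be absent. This point is its centre, half-way up; x runs along its length, z is up as it lies at the start.
- tin_mid (a point): Centre of a closed round tin, 70 mm diameter, 110 mm high, standing on the bench, not part of the job; z points up along the tin.
Mind the look-alikes: they are no part of the job. What is shaped like the part that bears arm2 but brown or yellow is not meant. Leave any pink look-alike of the part that bears arm1 alone.

How it is judged:
On the way, in this order (a step that is already met when the one before it is completed fails the run):
1. the hasp is flipped off its staple and swung clear (value of joint hasp above 1.5 rad and value of joint lid below 0.1 rad), for 0.2 s.
2. the lid is raised (value of joint lid above 1.2 rad), for 0.2 s.
3. every steel part lies flat on the box's floor (x of channel1 in the frame of box_floor between -0.078 and 0.078 m and y of channel1 in the frame of box_floor between -0.155 and 0.155 m and z of each of channel1, channel2, arm1, arm2 in the frame of box_floor below 0.028 m and angle between channel1's own x axis and vertical between 1.37 and 1.77 rad and x of channel2 in the frame of box_floor between -0.078 and 0.078 m and y of channel2 in the frame of box_floor between -0.155 and 0.155 m and angle between channel2's own x axis and vertical between 1.37 and 1.77 rad and x of arm1 in the frame of box_floor between -0.078 and 0.078 m and y of arm1 in the frame of box_floor between -0.155 and 0.155 m and angle between arm1's own x axis and vertical between 1.37 and 1.77 rad and x of arm2 in the frame of box_floor between -0.078 and 0.078 m and y of arm2 in the frame of box_floor between -0.155 and 0.155 m and angle between arm2's own x axis and vertical between 1.37 and 1.77 rad), for 0.2 s.
4. the lid is shut (value of joint lid below 0.05 rad), for 0.2 s.
5. the hasp is back over the staple (value of joint hasp below 0.12 rad), for 0.2 s.
6. the shutter is at its next stop, half open (value of joint shutter between 0.034 and 0.046 m), for 0.2 s.
At the end, for the whole second after the job is handed in: Every steel part present lies at rest flat on the box's floor (12 degrees; centre under 28 mm above it), the lid is shut (0.05 rad), the hasp is over the staple (0.12 rad), the shutter is at its middle stop (40 mm, within 6 mm) and the tin stands (all of step 3 and all of step 6 and linear speed of each of part_channel1, part_channel2, part_arm1, part_arm2 below 0.03 m/s and value of joint lid below 0.05 rad and value of joint hasp below 0.12 rad and angle between tin_mid's own z axis and vertical below 0.3 rad); the robot touches nothing.
It fails at once if the lid is raised while the hasp lies over it (value of joint lid above 0.15 rad and value of joint hasp below 0.8 rad).
It fails at once if the tin is knocked over (angle between tin_mid's own z axis and vertical above 0.7 rad).
Of part_channel1, part_channel2, part_arm1, part_arm2 only 2 to 4 are there at a start; the rules pass over those that are not, and their reading is None.
At some moment in a run one of part_channel1, part_channel2, part_arm1, part_arm2 may be knocked a few centimetres aside while the robot is not near it.
Once in a run the grip may slacken for a moment while it holds something.
It also fails if it takes over 210 s, if anything falls off the work surface, if the arm or the gripper's body presses on something with over 40 N, if the wrist force passes 120 N, or if a joint passes its speed limit or range.

## Working session

There is one attempt and no reset: what is moved stays moved. The work goes in short steps, each a Python script; the robot and the scene stay as the last script left them, time stands still between calls to the robot, and variables do not carry over. Pictures are saved under pics/ and viewed, about 12 in all and at most 16, crops included, and the job is handed in when it is done.

```bash
mkdir -p pics; ls
cat > h.py <<'E'
import numpy as np, cv2
from bench import manip, effector, viewer
from scipy.spatial.transform import Rotation as R
def snap(n,f=None):
    c=viewer.get_calibration(n); im=np.ascontiguousarray(viewer.get_image(n)[:,:,::-1])
    if f: cv2.imwrite('pics/'+f,im)
    return im,c
def rot(a):
    a=np.array(a,float)
    return a if a.shape==(3,3) else R.from_quat(a).as_matrix()
def ray(c,uv):
    f=200/np.tan(np.radians(c['vfov'])/2)
    K=np.array([[f,0,c['cx']],[0,f,c['cy']],[0,0,1.]])
    p=cv2.undistortPoints(np.array(uv,float).reshape(-1,1,2),K,np.array(c['dist_coeffs'],float)).reshape(-1,2)
    d=np.c_[p,np.ones(len(p))]@rot(c['attitude']).T
    return np.array(c['eye'],float),d
def onz(c,uv,z):
    e,d=ray(c,uv); return e+d*((z-e[2])/d[:,2])[:,None]
def proj(c,P):
    f=200/np.tan(np.radians(c['vfov'])/2)
    K=np.array([[f,0,c['cx']],[0,f,c['cy']],[0,0,1.]]); A=rot(c['attitude']).T
    return cv2.projectPoints(np.array(P,float).reshape(-1,1,3),cv2.Rodrigues(A)[0],-A@np.array(c['eye'],float),K,np.array(c['dist_coeffs'],float))[0].reshape(-1,2)
def down(yaw):  # tool z down, tool x at yaw in world
    return (R.from_euler('z',yaw)*R.from_euler('x',np.pi)).as_quat()
E
python3 - <<'E'
from h import *
for n in ('scene','side','wrist'):
    im,c=snap(n,n+'0.png'); print(n,c)
print(manip.current_tool_pos(),manip.current_tcp_rot(),manip.current_clock())
a,b=cv2.imread('pics/scene0.png'),cv2.imread('pics/side0.png')
E
```

```text
pics
scene {'vfov': 42.1731563029178, 'cx': 318.11334268542595, 'cy': 202.42448838630622, 'dist_coeffs': array([-0.05211159,  0.        ,  0.        ,  0.        ,  0.        ]), 'eye': array([0.98533124, 0.40769407, 1.31285716]), 'attitude': array([ 0.30086202,  0.91724549, -0.24582725, -0.08781644])}
side {'vfov': 51.27107246878252, 'cx': 317.9784231281411, 'cy': 206.7347711362139, 'dist_coeffs': array([-0.08588127,  0.        ,  0.        ,  0.        ,  0.        ]), 'eye': array([ 0.20538896, -0.81756527,  0.79107398]), 'attitude': array([ 0.88463859, -0.20580115,  0.09996148, -0.4062858 ])}
wrist {'vfov': 62.427106011198816, 'cx': 319.943464229499, 'cy': 206.10067237581947, 'dist_coeffs': array([-0.03741241,  0.        ,  0.        ,  0.        ,  0.        ]), 'eye': array([0.64980172, 0.0658558 , 0.38327617]), 'attitude': array([ 9.92509608e-01,  3.46614786e-04, -1.36576625e-03,  1.22158475e-01])}
[ 6.49490442e-01 -3.80687437e-05  2.25920496e-01] [ 9.99999735e-01  3.97909869e-05 -7.27520750e-04 -7.59400474e-06] 0.15
```

View pics/scene0.png

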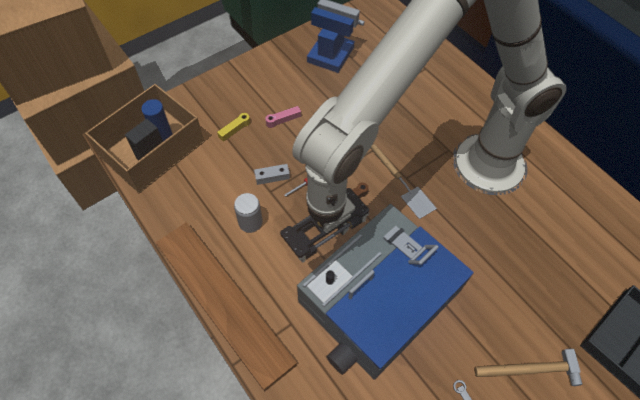

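View pics/side0.png

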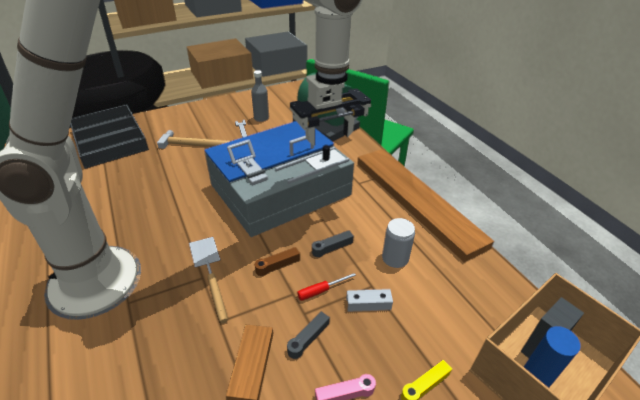

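Scene view shows the box with the lid shut, hasp and bar near (410,245), lid handle (362,282) and knob (330,277). Side view shows three target parts: dark arms at (332,243) and (308,334), and a channel at (370,300). The brown, yellow and pink look-alikes stay put, and the tin is at (398,243).

Run:
```python
from h import *
sc,cs=snap('scene'); sd,cd=snap('side')
# lid
hsv=cv2.cvtColor(sc,cv2.COLOR_BGR2HSV)
m=cv2.inRange(hsv,(100,120,60),(130,255,255)); m[:200]=0; m[:,:280]=0; m[:,500:]=0
cn=max(cv2.findContours(m,0,2)[0],key=cv2.contourArea).reshape(-1,2)
P=onz(cs,cn,0.130)[:,:2].astype(np.float32); r=cv2.minAreaRect(P); print('lid',r,cv2.boxPoints(r))
# parts, side cam, coarse outlines
def part(name,seed,cond,z,w=45):
    u,v=seed; sub=sd[v-w:v+w,u-w:u+w].astype(int); k=cond(sub).astype(np.uint8)
    n,l,s,ce=cv2.connectedComponentsWithStats(k); 
    i=min([i for i in range(1,n) if s[i,4]>150],key=lambda i:np.hypot(*(ce[i]-w)))
    c=max(cv2.findContours((l==i).astype(np.uint8),0,2)[0],key=cv2.contourArea).reshape(-1,2)+[u-w,v-w]
    q=onz(cd,c,z)[:,:2].astype(np.float32); print(name,s[i,4],cv2.minAreaRect(q))
grey=lambda s:(s.max(2)-s.min(2)<25)
dark=lambda s:grey(s)&(s.max(2)<110)
part('armA',(332,243),dark,0.02); part('armB',(308,334),dark,0.02)
part('chan',(370,300),lambda s:grey(s)&(s.max(2)>110),0.02)
print('tin',onz(cd,[(399,228)],0.11), 'knob',onz(cs,[(330,273)],.165),onz(cd,[(326,150)],.165))
for n,a,b in (('haspbar',(430,254),(241,148)),('lidbar',(362,277),(298,142))):
    print(n,onz(cs,[a],.171),onz(cd,[b],.171))
v=np.hstack([cv2.resize(sc[200:330,290:480],None,fx=2.1,fy=2.1),cv2.resize(sd[120:230,200:360],None,fx=2.48,fy=2.48)])
cv2.imwrite('pics/crop1.png',v); print(v.shape)
```

```text
lid ((0.5497896671295166, 0.1817077398300171), (0.33782634139060974, 0.17741210758686066), 6.99055814743042) [[0.37133616 0.24919668]
 [0.39292818 0.0731034 ]
 [0.7282432  0.1142188 ]
 [0.70665115 0.29031208]]
armA 566 ((0.5818307399749756, -0.16095693409442902), (0.050840672105550766, 0.12443076819181442), 89.12361145019531)
armB 802 ((0.4100245237350464, -0.37457525730133057), (0.12591025233268738, 0.03885617479681969), 24.078142166137695)
chan 562 ((0.5791553854942322, -0.345777690410614), (0.039743296802043915, 0.10239104181528091), 63.68909454345703)
tin [[ 0.70536683 -0.26148719  0.11      ]] knob [[0.66739416 0.05129207 0.165     ]] [[0.66390276 0.04104466 0.165     ]]
haspbar [[0.44375867 0.15735708 0.171     ]] [[0.45384664 0.14342501 0.171     ]]
lidbar [[0.61431176 0.10587488 0.171     ]] [[0.6076145  0.10338427 0.171     ]]
(273, 796, 3)
```

View pics/crop1.png

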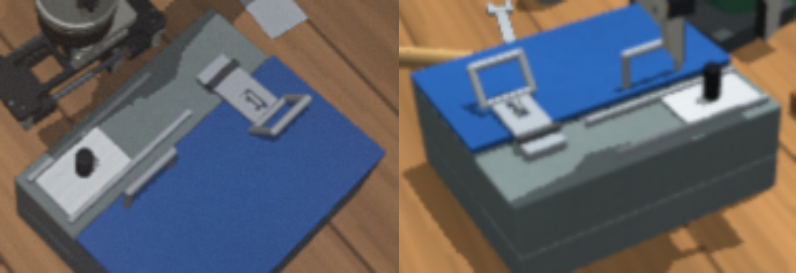

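```bash
cat >> h.py <<'E'
TH=np.radians(6.99); BX=np.array([-np.sin(TH),np.cos(TH),0]); BY=np.array([-np.cos(TH),-np.sin(TH),0])
BO=np.array([0.5498,0.1817,0.05])-0.005*BX; BO[2]=0.05
W=lambda x,y,z: BO+x*BX+y*BY+np.array([0,0,z])   # box frame -> world
L=lambda p:(lambda d:np.array([d@BX,d@BY,d[2]]))(np.asarray(p)-BO)
YX=np.arctan2(BX[1],BX[0])          # tool x along box x
E
python3 - <<'E'
from h import *
hb=W(-.03,.10,0)
for y in (YX,YX-np.pi):
    for p in ((hb[0],hb[1],.36),(hb[0],hb[1],.16),tuple(W(.14,-.05,.3))):
        print(y,manip.solve_ik(p,down(y)))
y=YX-np.pi
manip.move_pose([hb[0]+.0,hb[1],.36],down(y))
im,c=snap('wrist','w1.png'); print(c)
p=W(-.04,-.06,0); manip.move_pose([p[0],p[1],.36],down(y)); im,c=snap('wrist','w2.png'); print(c)
cv2.imwrite('pics/w12.png',cv2.resize(np.hstack([cv2.imread('pics/w1.png'),im]),None,fx=.625,fy=.625))
E
```

```text
1.6927948415093002 [ 0.49447618  0.09296769 -0.88752557  1.78246848  0.07476449  1.30104817
  1.28190682]
1.6927948415093002 [ 0.38342012  0.35768382 -0.85445859  2.03271409  0.34442827  0.897897
  1.03429769]
1.6927948415093002 [ 0.00609638  0.5446816  -0.86337239  1.33642019  0.40838045  1.44154145
  0.85764067]
-1.448797812080493 [-0.04036495  0.05158931 -0.3160176   1.79631917  0.01665024  1.29627081
 -1.80930141]
-1.448797812080493 [-0.12981391  0.25480267 -0.2446249   2.04788625  0.08150116  0.84782903
 -1.86962491]
-1.448797812080493 [-0.36660068  0.42894822 -0.25949159  1.35113318  0.10900543  1.37538441
 -2.07353804]
{'vfov': 62.427106011198816, 'cx': 319.943464229499, 'cy': 206.10067237581947, 'dist_coeffs': array([-0.03741241,  0.        ,  0.        ,  0.        ,  0.        ]), 'eye': array([0.51981637, 0.14327536, 0.51730089]), 'attitude': array([ 0.74347061, -0.65732433, -0.08196783,  0.09196443])}
{'vfov': 62.427106011198816, 'cx': 319.943464229499, 'cy': 206.10067237581947, 'dist_coeffs': array([-0.03741241,  0.        ,  0.        ,  0.        ,  0.        ]), 'eye': array([0.6796963 , 0.15295837, 0.51604865]), 'attitude': array([ 0.7432137 , -0.65737816, -0.08304673,  0.09268548])}
```

View pics/w12.png

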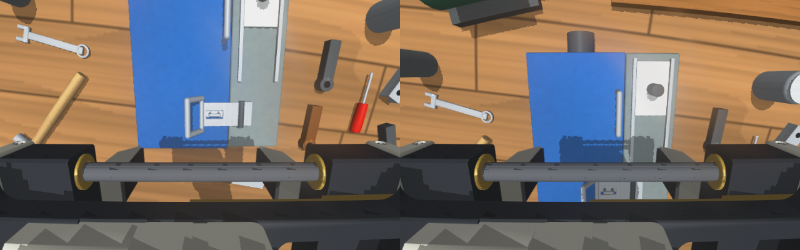

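Run:
```python
import cv2,numpy as np
a=cv2.imread('pics/w1.png')[140:230,280:420]; b=cv2.imread('pics/w2.png')[80:210,330:450]
a=cv2.resize(a,None,fx=3,fy=3,interpolation=2); b=cv2.resize(b,None,fx=3,fy=3,interpolation=2)
h=np.zeros((390,800,3),np.uint8); h[:270,:420]=a; h[:,430:790]=b; cv2.imwrite('pics/c2.png',h)
```

```text
(no output)
```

View pics/c2.png

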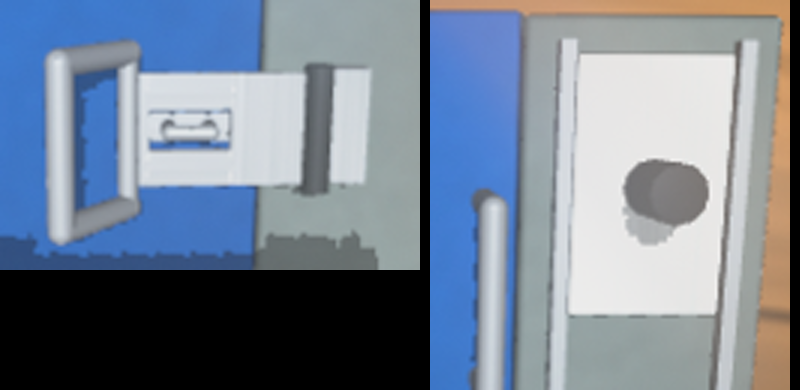

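Run:
```python
from h import *
def C(e,q):
    return dict(vfov=62.427106011198816,cx=319.943464229499,cy=206.10067237581947,dist_coeffs=[-0.03741241,0,0,0,0],eye=e,attitude=q)
c1=C([0.51981637,0.14327536,0.51730089],[0.74347061,-0.65732433,-0.08196783,0.09196443])
c2=C([0.6796963,0.15295837,0.51604865],[0.7432137,-0.65737816,-0.08304673,0.09268548])
for n,c,uv,z in (('bar',c1,(300.3,188.7),.171),('barA',c1,(300.2,158.3),.171),('barB',c1,(300.7,218.3),.171),('hinge',c1,(385.7,183.3),.140),('knob',c2,(413.3,144.7),.169),('plate1',c2,(379,98),.127),('plate2',c2,(431,98.3),.127),('plate3',c2,(376,184.7),.127),('lidbar top end',c2,(351.3,147.7),.175),('lidcorner',c2,(361,84),.13)):
    print(n,L(onz(c,[uv],z)[0]).round(4))
```

```text
bar [-0.0082  0.1026  0.121 ]
barA [-0.0085  0.0703  0.121 ]
barB [-0.0082  0.1355  0.121 ]
hinge [-0.1055  0.1022  0.09  ]
knob [-0.1359 -0.1029  0.119 ]
plate1 [-0.1053 -0.1521  0.077 ]
plate2 [-0.1643 -0.1522  0.077 ]
plate3 [-0.1059 -0.0528  0.077 ]
lidbar top end [-0.0708 -0.1001  0.125 ]
lidcorner [-0.0842 -0.1668  0.08  ]
```

Each measurement matches the given geometry (lid corner, 100 mm hinge-to-bar distance, 165 mm lid bar). Next I flip the hasp.

```bash
cat >> h.py <<'E'
Q=down(YX-np.pi)
HY=.1026
def hasp(a,dz=.010): # TCP for gripped hasp bar at angle a
    t=a+np.arctan2(.034,.1); r=np.hypot(.1,.034)
    return W(-.108+r*np.cos(t),HY,.087+r*np.sin(t)-dz)
def lid(a,dz=.012):
    return W(.094-.165*np.cos(a)+.052*np.sin(a),-.065,.07+.165*np.sin(a)+.052*np.cos(a)-dz)
def st(s=''): print(s,'t%.1f'%manip.current_clock(),'gap%.4f'%manip.current_finger_gap(),'F',np.round(manip.current_force(),1),'L',L(manip.current_tool_pos()).round(4))
E
python3 - <<'E'
from h import *
p=hasp(0)
manip.move_pose(p+[0,0,.06],Q); manip.servo_line(p,vel=.06); st('at bar')
effector.close(15); st('closed')
for a in np.linspace(0,1.68,11)[1:]:
    manip.servo_line(hasp(a),vel=.1); 
st('up'); effector.open_jaws(); p=manip.current_tool_pos(); manip.servo_line(np.array(p)+[0,0,.06]); st('rel')
im,c=snap('side'); uv=proj(c,[hasp(1.68,0)]); print(uv); u,v=uv[0].astype(int)
cv2.imwrite('pics/s3.png',cv2.resize(im[80:240,180:380],None,fx=3,fy=3))
E
```

```text
at bar t4.5 gap0.0920 F [-0.3  0.9  0.7] L [-0.0079  0.1022  0.1114]
closed t5.7 gap0.0095 F [ 2.3 -2.7 -0.9] L [-0.0088  0.1026  0.1108]
up t9.0 gap0.0094 F [ 1.  -1.5 -0.2] L [-0.1531  0.1018  0.1729]
rel t10.9 gap0.0919 F [-0.9  0.9 -1.1] L [-0.1527  0.1029  0.2322]
[[260.39543983 151.2954822 ]]
```

View pics/s3.png

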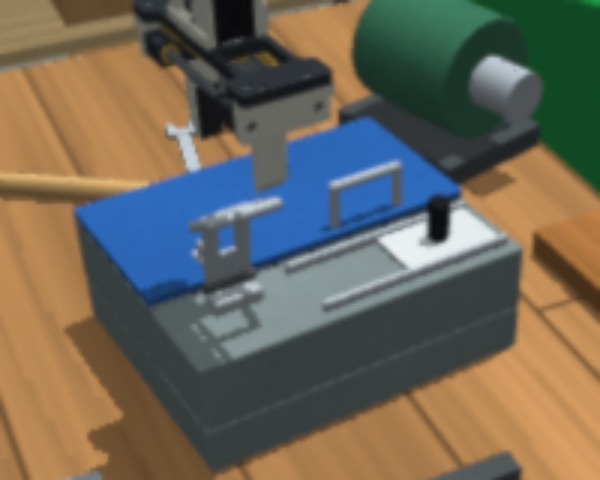

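Run:
```python
from h import *
A=np.linspace(0,1.62,12)
print([manip.solve_ik(lid(a),Q) is not None for a in A])
p=lid(0)
manip.move_pose(p+[0,0,.10],Q); manip.servo_line(p,vel=.08); st('at bar')
effector.close(30); st('closed')
for a in A[1:]: manip.servo_line(lid(a),vel=.12)
st('up'); effector.open_jaws(); st('open'); p=manip.current_tool_pos(); manip.servo_line(np.array(p)+[0,0,.10]); st('rel')
im,c=snap('side'); im2,_=snap('scene')
cv2.imwrite('pics/s4.png',np.hstack([cv2.resize(im[70:270,180:380],None,fx=2,fy=2),im2[100:300,260:460].repeat(2,0).repeat(2,1)]))
```

```text
[True, True, True, True, True, True, True, True, True, True, True, True]
at bar t13.1 gap0.0916 F [ 0.6 -0.1 -0. ] L [-0.0709 -0.0655  0.1107]
closed t14.4 gap0.0092 F [-0.3 -2.3 -0.3] L [-0.0719 -0.065   0.11  ]
up t18.3 gap0.0089 F [3.  3.9 2.5] L [ 0.1547 -0.0654  0.2202]
open t19.7 gap0.0919 F [-1.   2.9  2.3] L [ 0.154  -0.0651  0.2203]
rel t20.5 gap0.0919 F [-0.9 -0.5 -0.9] L [ 0.1532 -0.0648  0.319 ]
```

View pics/s4.png

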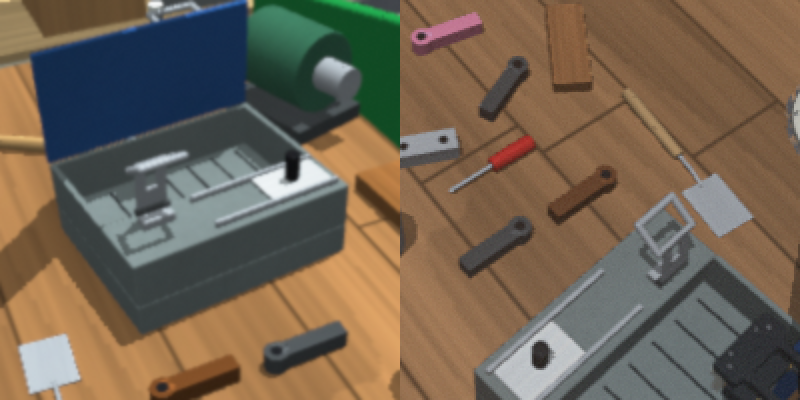

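```bash
cat >> h.py <<'E'
def locate(g,kind,f=None):
    manip.move_pose([g[0],g[1],.33],down(TH)); im,c=snap('wrist',f)
    s=im.astype(int); v=s.max(2); k=(v-s.min(2)<28)&((v<115) if kind=='arm' else (v>100))
    uu,vv=np.meshgrid(np.arange(640),np.arange(400)); P=onz(c,np.c_[uu.ravel(),vv.ravel()],.028)[:,:2]
    k&=(np.hypot(*(P-np.array(g[:2])).T)<.10).reshape(400,640); k=k.astype(np.uint8)
    k[245:]=0
    k=cv2.morphologyEx(k,cv2.MORPH_OPEN,np.ones((3,3)))
    cs=[x for x in cv2.findContours(k,0,2)[0] if cv2.contourArea(x)>300]
    out=[]
    for x in cs:
        r=cv2.minAreaRect(onz(c,x.reshape(-1,2),.028)[:,:2].astype(np.float32))
        b=cv2.boxPoints(r); e=[b[1]-b[0],b[2]-b[1]]; e=max(e,key=np.linalg.norm)
        out.append((np.array(r[0]),np.arctan2(e[1],e[0]),sorted(r[1])))
        print('cand',out[-1],cv2.contourArea(x))
    return out
def near(a,ref): return a-np.pi*np.round((a-ref)/np.pi)
E
python3 - <<'E'
from h import *
p=manip.current_tool_pos(); manip.servo_line([p[0],p[1],.36]); 
manip.move_pose([.6,0,.36],down(TH))
locate((.582,-.155),'arm','a1.png'); locate((.41,-.37),'arm','a2.png') ; locate((.58,-.345),'ch','a3.png'); st()
v=np.vstack([np.hstack([cv2.imread(f'pics/a{i}.png') for i in (1,2)]),np.hstack([cv2.imread('pics/a3.png')]*2)])
cv2.imwrite('pics/a.png',cv2.resize(v,None,fx=.6,fy=.6))
E
```

```text
cand (array([ 0.57942855, -0.15068154]), np.float32(0.076158345), [0.034025318920612335, 0.10753079503774643]) 902.0
cand (array([ 0.40740207, -0.37017089]), np.float32(0.45118642), [0.03406145051121712, 0.1104438379406929]) 912.0
cand (array([ 0.5466668 , -0.38545287]), np.float32(-0.40861654), [0.04109684377908707, 0.10067325830459595]) 1733.5
 t25.2 gap0.0919 F [ 0.1 -0.5  0.8] L [-0.5215  0.0345  0.2797]
```

View pics/a.png

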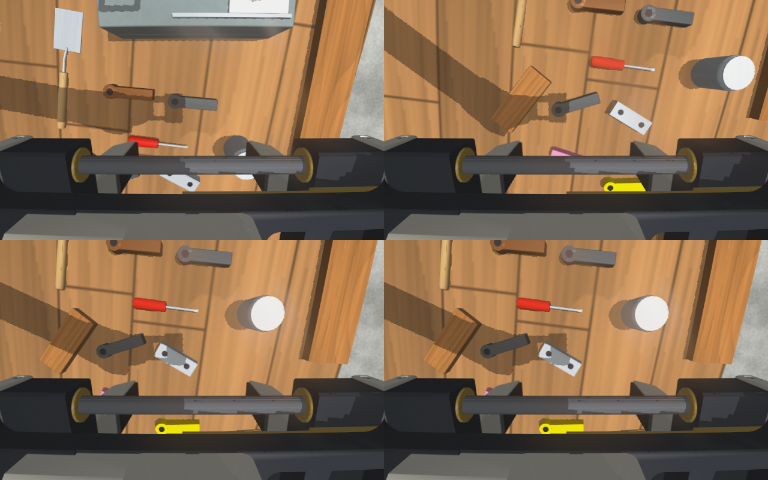

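```bash
cat >> h.py <<'E'
def pick(g,kind,by,zg=.008):
    c=locate(g,kind); c=min(c,key=lambda o:np.hypot(*(o[0]-np.array(g[:2]))))
    (x,y),a,s=c
    if not(.025<s[0]<.05 and .09<s[1]<.13): print('bad size'); return
    w=near(a+np.pi/2,TH); q=down(w)
    manip.move_pose([x,y,.15],q); manip.servo_line([x,y,zg],vel=.1); effector.close(40); st('grip')
    gap=manip.current_finger_gap()
    if gap<.02: print('missed'); return
    manip.servo_line([x,y,.26],vel=.2); st('lift')
    P=W(0,by,0); q2=down(TH)
    manip.move_pose([P[0],P[1],.26],q2); st('over')
    if abs(manip.current_finger_gap()-gap)>.004: print('LOST?'); return
    manip.servo_line([P[0],P[1],.09],vel=.15); manip.servo_line([P[0],P[1],.051+zg],vel=.05); st('placed')
    effector.open_jaws(); st('open'); manip.servo_line([P[0],P[1],.26],vel=.2); st('out')
E
python3 - <<'E'
from h import *
pick((.579,-.150),'arm',-.088)
snap('scene','s5.png')
E
```

```text
cand (array([ 0.57979012, -0.15059106]), np.float32(0.07441296), [0.034057293087244034, 0.10915424674749374]) 906.0
grip t29.9 gap0.0258 F [ 0.2 -0.8 -0.5] L [-0.3288  0.0107 -0.042 ]
lift t31.3 gap0.0259 F [-1.   0.3 -2.5] L [-0.3283  0.0116  0.2086]
over t33.0 gap0.0260 F [-0.3  0.1 -1.9] L [-0.0012 -0.088   0.2095]
placed t35.1 gap0.0260 F [ 0.4  0.4 -1.9] L [ 0.0001 -0.0879  0.0086]
open t36.2 gap0.0918 F [0.  0.3 0.8] L [ 0.    -0.088  0.009]
out t37.4 gap0.0921 F [ 1.3  0.3 -0.1] L [-0.0003 -0.0872  0.2086]
```

View pics/s5.png

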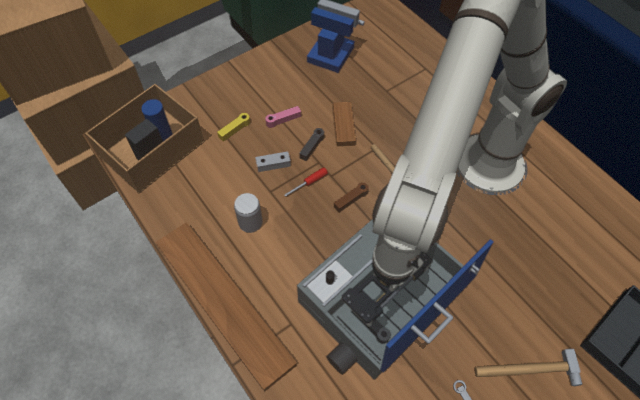

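Arm A is in the box. The channel has been knocked a little and is now near scene (273,161), so I look again before each pick.

Run:
```python
from h import *
pick((.407,-.370),'arm',.0)
pick((.547,-.385),'ch',.088)
p=W(-.03,.0,0); manip.move_pose([p[0],p[1],.42],Q); a,_=snap('wrist'); b,_=snap('scene')
cv2.imwrite('pics/s6.png',cv2.resize(np.hstack([a,b]),None,fx=.625,fy=.625))
```

```text
cand (array([ 0.40740791, -0.370343  ]), np.float32(0.45048156), [0.03405073657631874, 0.11026310920715332]) 812.0
grip t43.4 gap0.0261 F [ 0.  -1.2 -1.5] L [-0.526   0.2083 -0.0419]
lift t44.8 gap0.0256 F [-0.1  0.5 -3.4] L [-0.5248  0.2093  0.2086]
over t46.8 gap0.0258 F [-0.1 -0.  -4. ] L [-0.0022 -0.0003  0.2097]
placed t48.9 gap0.0259 F [-0.3  0.1 -3.6] L [0.0001 0.0001 0.0087]
open t50.0 gap0.0919 F [-0.5 -0.1 -0.6] L [-0.    -0.     0.009]
out t51.2 gap0.0916 F [ 0.5 -0.5  0.3] L [-0.0004  0.0008  0.2088]
cand (array([ 0.5462606 , -0.38649434]), np.float32(-0.41395035), [0.038352612406015396, 0.1006416529417038]) 1854.0
grip t56.6 gap0.0358 F [-0.3 -1.3 -0.7] L [-0.5587  0.0728 -0.0421]
lift t58.0 gap0.0359 F [-0.5  0.2 -3.2] L [-0.5582  0.0734  0.2085]
over t60.0 gap0.0358 F [ 0.3  0.9 -2.8] L [-0.0008  0.0875  0.21  ]
placed t62.0 gap0.0356 F [-0.1  0.  -2.7] L [0.0002 0.088  0.0089]
open t63.1 gap0.0918 F [-0.3 -0.5 -0.4] L [-0.     0.088  0.009]
out t64.2 gap0.0917 F [ 0.   0.4 -1.1] L [-0.0004  0.0887  0.209 ]
```

View pics/s6.png

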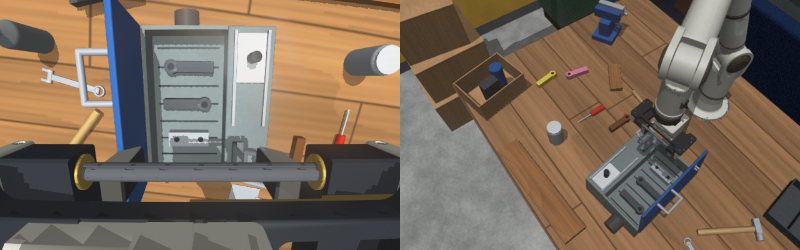

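Three parts lie flat and apart in the box; no second channel is on the bench. Next I shut the lid.

Run:
```python
from h import *
effector.close(10)
off=lambda a,dx: lid(a,.014)+dx*BX
s=off(1.6,.055); print(manip.solve_ik(s,Q) is not None)
manip.move_pose(s+[0,0,.12],Q); manip.servo_line(s,vel=.15); st('behind')
for a in np.linspace(1.6,.75,9): manip.servo_line(off(a,.024),vel=.1); 
st('pushed'); p=np.array(manip.current_tool_pos()); manip.servo_line(p+.01*BX); manip.servo_line(p+.01*BX+[0,0,.08]); effector.open_jaws()
b=lid(.75); manip.move_pose(b+[0,0,.08],Q)
im,c=snap('side'); print(proj(c,[lid(.75,0)]))
cv2.imwrite('pics/s7.png',cv2.resize(im[70:270,180:380],None,fx=2,fy=2))
```

```text
True
behind t68.9 gap0.0003 F [0.1 0.3 0.2] L [ 0.206  -0.0656  0.2208]
pushed t72.0 gap0.0003 F [ 0.1 -0.2 -0.4] L [ 0.031  -0.065   0.2058]
[[286.14863497  95.95067938]]
```

View pics/s7.png

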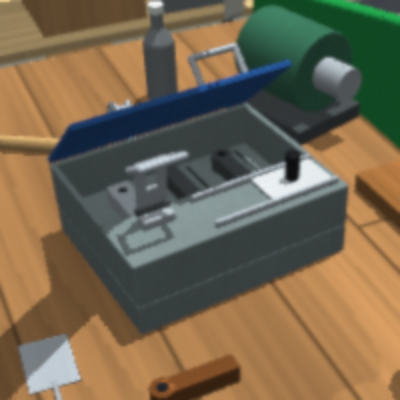

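Run:
```python
from h import *
manip.servo_line(lid(.75),vel=.08); st('on bar'); effector.close(25); st('grip')
if .006<manip.current_finger_gap()<.013:
    for a in np.linspace(.75,0,8)[1:]: manip.servo_line(lid(a),vel=.1)
    st('shut'); manip.servo_line(lid(0)-[0,0,.004],vel=.03); st('press')
    effector.open_jaws(); manip.servo_line(lid(0)+[0,0,.1]); st('out')
    p=hasp(1.68); manip.move_pose(p+[0,0,.08],Q); manip.servo_line(p,vel=.08); st('hasp'); effector.close(15); st('hgrip')
    if .006<manip.current_finger_gap()<.013:
        for a in np.linspace(1.68,0,11)[1:]: manip.servo_line(hasp(a),vel=.1)
        st('h0'); manip.servo_line(hasp(0)-[0,0,.004],vel=.03); st('press'); effector.open_jaws(); manip.servo_line(hasp(0)+[0,0,.15]); st('out')
im,c=snap('side'); b,_=snap('scene')
cv2.imwrite('pics/s8.png',np.hstack([cv2.resize(im[70:270,180:380],None,fx=2,fy=2),cv2.resize(b[180:380,280:480],None,fx=2,fy=2)]))
```

```text
on bar t75.9 gap0.0919 F [ 0.2  0.3 -0. ] L [ 0.0089 -0.0654  0.2092]
grip t77.1 gap0.0088 F [ 0.2 -1.6  1.8] L [ 0.008  -0.065   0.2086]
shut t79.5 gap0.0093 F [-0.6 -3.  -2. ] L [-0.071  -0.0649  0.11  ]
press t79.7 gap0.0093 F [-2.6 -6.2  3.6] L [-0.0718 -0.065   0.1071]
out t81.9 gap0.0917 F [-0.1 -0.8 -0.5] L [-0.0714 -0.0644  0.2091]
hasp t83.9 gap0.0918 F [ 0.1 -0.3  0.4] L [-0.1527  0.1021  0.1732]
hgrip t85.1 gap0.0093 F [-0.2 -0.3  1. ] L [-0.1528  0.1026  0.1727]
h0 t88.4 gap0.0091 F [ 2.8  1.3 -0.6] L [-0.0081  0.1026  0.1109]
press t88.7 gap0.0093 F [0.8 5.7 3.1] L [-0.007   0.1025  0.1074]
out t91.2 gap0.0918 F [-0.4  0.   0.6] L [-0.0083  0.1032  0.2601]
```

View pics/s8.png

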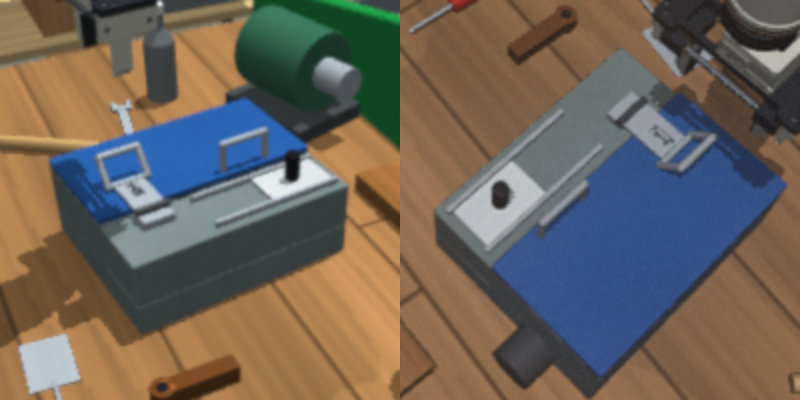

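Run:
```python
from h import *
effector.close(10)
def press(p):
    manip.move_pose(p+[0,0,.05],Q); p=p+[0,0,.008]
    for i in range(12):
        manip.servo_line(p-[0,0,.0015*i],vel=.04)
        if abs(manip.current_force()[2])>8: break
    st('press %d'%i); manip.servo_line(p+[0,0,.06])
press(lid(0,-.005)); press(hasp(0,-.005))
effector.open_jaws()
k=W(-.1359,-.1027,.095); q=down(TH)
manip.move_pose(k+[0,0,.08],q); manip.servo_line(k,vel=.08); st('knob'); effector.close(30); st('grip')
manip.servo_line(k+.040*BY,vel=.04); st('moved'); manip.sleep(.3)
effector.open_jaws(); manip.servo_line(k+.04*BY+[0,0,.12]); 
p=W(-.04,-.06,0); manip.move_pose([p[0],p[1],.36],Q); im,c=snap('wrist'); d,_=snap('side')
print('expect knob',proj(c,[W(-.1359,-.0629,.119),W(-.1053,-.1121,.077),W(-.0084,.1026,.121)]))
cv2.imwrite('pics/s9.png',np.hstack([cv2.resize(im[60:260,310:510],None,fx=2,fy=2),cv2.resize(d[70:270,180:380],None,fx=2,fy=2)])); st()
```

```text
press 6 t96.2 gap0.0004 F [-3.4 -1.7 10.7] L [-0.0709 -0.0654  0.1276]
press 6 t100.3 gap0.0004 F [-3.5 -2.  11. ] L [-0.0079  0.1024  0.1259]
knob t104.9 gap0.0920 F [-0.1 -0.9 -0.7] L [-0.1357 -0.1031  0.0957]
grip t106.0 gap0.0215 F [ 0.4  1.5 -0.5] L [-0.1359 -0.1029  0.095 ]
moved t107.1 gap0.0210 F [ 3.5 -1.3  6.7] L [-0.1361 -0.0642  0.0964]
expect knob [[410.10480944 182.97258531]
 [376.95471646 134.53302123]
 [293.73140328 320.39634735]]
 t111.0 gap0.0917 F [ 0.8 -0.7  0. ] L [-0.0407 -0.0599  0.3091]
```

View pics/s9.png

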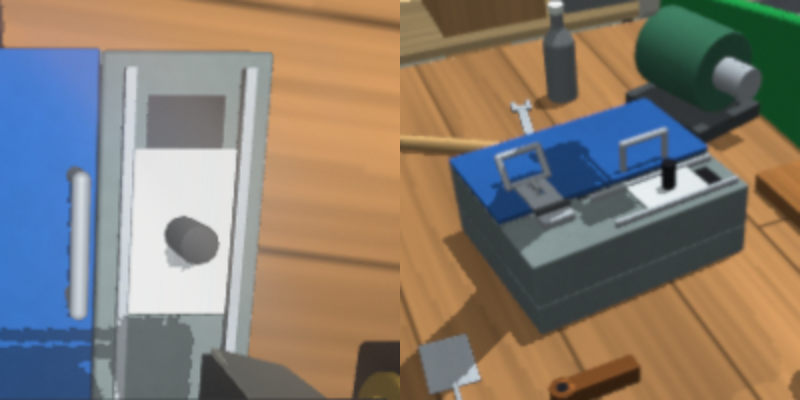

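```bash
python3 -c "
from h import *
manip.hand_in(); st('handed in')"
```

```text
the job is handed in; nothing more can be done
the job is handed in; nothing more can be done
```

I finished every step in the required order and handed the job in at about 111 s on the clock; no verdict is reported.

**What I did**
1. I flipped the hasp to about 1.68 rad, then raised the lid to about upright.
2. I laid the three steel parts I found (two dark hinge arms and one channel bracket) side by side on the box floor. I saw no second channel bracket on the bench.
3. I shut the lid, folded the hasp back over the staple, and slid the shutter to half open.

**Last checks**
- **Parts:** a picture before the lid was shut showed all three flat and apart. They have been out of sight since then.
- **Lid and hasp:** pressing each with about 11 N met the bars within 1 mm of their closed height.
- **Shutter:** the knob and plate edge appeared within about 1 pixel of where they should be at the 40 mm stop.
- **Tin:** it was standing in the last picture that showed it, before the lid was shut, and the arm did not go near it afterwards.

**What differed from plan**
- The channel bracket was knocked about 5 cm aside during the run, so I measured it again before picking it up.
- The hinge arms measured about 109 mm long against the stated 117 mm. This did not affect the grasps.

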